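# Seat the flask and unscrew a cap of unknown thread hand

## Task

Stand the blue square flask, cap still on, squarely and fully down in the square pocket of the grey holder so that it cannot turn. Then find out which way its black cap unscrews (it may be left- or right-handed: try one way, and if it stops, the other), turn it loose by about a quarter turn and lift it straight off. Finish while still holding the cap upright, well clear above the flask (about 10 cm), with the flask still seated; leave the other things alone.

Things in the scene. Friction and masses are not known exactly. Their poses are not given: they have to be found in the camera images.
- flask_mid (a point): Blue square flask with two white bands: body 56 x 56 mm and 70 mm high with upright flat sides, then a steel collar and neck; with its cap on it is 105 mm high. About 0.5 kg. This point is on its upright axis, 50 mm above its underside; x and y point square to its flat sides, z up.
- flask_rim (a point): Centre of the top of the neck, 97 mm above the flask's underside, inside the cap; axes as the flask's. Two lugs in the cap run under ledges on the neck: turned 60 to 120 degrees (90 is best) the right way, the cap lifts off. The wrong way it hits a hard stop after 10 to 25 degrees (the flask can turn 7 degrees in its pocket besides). Which way is right varies from start to start, unseen.
- flask_foot (a point): Centre of the flask's underside. Axes as those of the flask.
- cap_mid (a point): Black ribbed round cap, 48 mm across, 29 mm high, on the flask's neck; on the flask its lower edge is 76 mm and its top 105 mm above the flask's underside. This point is its centre, half-way up (90.5 mm above the underside when on). x lies along the white index bar on its top, z up. It starts tight, its x within 4 degrees of the flask's x, with about 1.5 mm of play.
- pocket (a point): Centre of the floor of the holder's pocket: a grey plastic block fixed to the worktop, 82 x 82 mm outside, with a square pocket 60 x 60 mm with bevelled mouth; its floor is 8 mm above the worktop, its rim 34 mm. Two mounting ears stand out 22 mm along its x axis. x and y point square to the pocket's walls, z up.
- tumbler: Bystander: clear tumbler, 81 mm across, 93 mm high; origin under its centre. Leave alone.
- teal_cup: Bystander: small teal cup, 59 x 83 x 52 mm; origin under its centre. Leave alone.
- lemon: Bystander: lemon, 78 x 55 x 56 mm; origin under its centre. Leave alone.
- salt: Bystander: salt shaker, 44 mm across, 90 mm high; origin under its centre. Leave alone.
Not all that is in view belongs to the job. There is more than one size of the part that bears cap_mid; the job needs the middle-sized.

How it is judged:
By the outcome, as a careful person would: the job done as asked, in the order asked, and still so for the second after the job is handed in, while the arm keeps its last pose, push and grip.
It also fails if it takes over 54 s, if anything falls off the work surface, if the arm or the gripper's body presses on something with over 40 N, if the wrist force passes 120 N, or if a joint passes its speed limit or range.

## Robot

A 7-joint arm with a two-finger parallel gripper is mounted at the origin on a cart in front of the work surface, level with it; the furniture and walls round the work are solid. World frame = base frame: x ahead of the robot, y to its left, z up, the work surface at z = 0. Lengths are in m, angles in rad, forces in N, time in s.
With the tool pointing down it reaches from about 0.4 to 0.85 m from the base axis. Payload 10.4 kg.
Tool frame: the origin (TCP) lies between the finger pads; the fingertips stand 14 mm ahead of it and the grasp point (between the pads) lies 5 mm behind it; z points along the fingers, y is the direction in which the jaws open and shut (so a half turn about z gives the same grasp; the last joint's range is limited). The gripper opens to 87 mm and grips with 3 to 60 N. Pads are 19 mm wide; open, the fingers measure 117 mm over their backs; the gripper's body (75 mm by 190 mm) begins 51 mm behind the grasp point.
Start: joints at [-1.244, 0.332, -0.065, 1.46, 0.022, 1.35, -0.088], TCP at [0.214, 0.587, 0.237] pointing down, gripper open.
Joint ranges: [-2.6, 2.6], [-0.5, 2.12], [-1.47, 1.34], [0.16, 2.42], [-1.27, 4.41], [0.06, 2.06], [-2.6, 2.6]. Speed limits (rad/s): [2.22, 2.22, 2.79, 2.79, 3.14, 3.14, 3.14].

## Interface

Orientations are given as a unit quaternion [x, y, z, w].
In Python, from bench import readout, camera, calibration, order gives the robot as it stands.
- The arm moves only by the tool apply_moves, never from a script. Its argument "deltas" is a list of rows, each an object with "translation": the shift along the world's x, y, z in m, a list of three; "turn": the turn, a rotation vector about the world's x, y, z in rad, a list of three; "hand": the finger opening in m, from 0 to 0.087. A call has 1 to 5 rows; each row shifts and turns the pose as measured when the row begins; what a row does not reach is not made up. A row lasts 1/10 s, in which the tool goes at most 50 mm and 8.59 degrees, less where a joint would pass 70% of its speed; a pose out of reach is approached as far as the arm can. A call with a gripper value outside its range is refused whole. The fingers move at their own pace and stop on an object; "newtons" is the grip in N (left out, the last holds). Time passes only in rows, so rows that do not move let the fingers close. It gives the time, the measured TCP pose, the force and the opening at its end, in the units of the state.
- readout.read_state(): the state, without advancing time (a new reading comes with each control period).
- camera(name): name is "side" or "top" or "wrist"; returns the picture (384x512x3 uint8, red, green, blue); there is no depth.
- calibration(name): a dict with "fx", "fy", "cx", "cy" (pixels), "D" ([k1, k2, p1, p2, k3] as OpenCV has them; the pictures are not rectified), "extrinsics" (4x4, takes a point from world to camera coordinates). Camera axes: x right, y down, z forward; pixel columns grow to the right and rows downward; lengths in m; the calibration is good to about 2 mm. A picture is of the moment at which its call begins: read the wrist's pose just before it. calibration takes no time and is no camera call; for the wrist camera it gives the pose at the moment of the call.
- order.close_job(): hands the job in, once; it reports no verdict.
The state is a dict: "time": time; "joint_positions": joint angles; "joint_vel": joint speeds; "joint_torque": joint torques, N m; "ee_pos": TCP position; "eef_rot": TCP orientation; "ft_force": force on the tool from outside, world axes, zero at the start; "torque": the same for the moment, N m; "width": finger opening in m.
Only numpy, scipy, OpenCV 4.12 (cv2) and the standard library are available. Lean on these libraries where they do the work, as an engineer would, in place of code of your own. Each camera call takes 0.05 s, during which the arm holds its last target. There are 200 camera calls.

## Working session

There is one attempt and no reset: what is moved stays moved. The work goes in short steps, Python scripts to look and compute and a tool call to move; the robot and the scene stay as the last step left them, time stands still between calls to the robot, and variables do not carry over. Pictures are saved under pics/ and viewed, about 8 in all and at most 12, crops included, and the job is handed in when it is done.

Besides the shell and the picture viewer there is one more tool, called after ">>>" as a command line: name --argument value ..., lists and objects as JSON in quotes. apply_moves: Moves the arm, as the interface text tells. Its arguments: {"type":"object","properties":{"deltas":{"type":"array","items":{"type":"object","properties":{"translation":{"type":"array","items":{"type":"number"}},"turn":{"type":"array","items":{"type":"number"}},"hand":{"type":"number"}}}},"newtons":{"type":"number"}},"required":["deltas"]}

```bash
ls; mkdir -p pics; python3 - <<'E'
from bench import readout,camera,calibration
import cv2,numpy as np
for n in("top","side"):
    im=camera(n); cv2.imwrite(f"pics/{n}0.png",im[:,:,::-1]); c=calibration(n); print(n,c["fx"],c["fy"],c["cx"],c["cy"],c["D"]); print(np.round(c["extrinsics"],3).tolist())
print(readout.read_state())
E
```

```text
pics
top 364.71037539754735 364.71037539754735 261.6636557963239 191.32445297839294 [-0.05535832  0.          0.          0.          0.        ]
[[0.012, -1.0, 0.016, 0.278], [-0.988, -0.014, -0.156, 0.606], [0.156, -0.014, -0.988, 0.842], [0.0, 0.0, 0.0, 1.0]]
side 426.03197527796766 426.03197527796766 250.54195418099383 188.13040248674542 [0.00734952 0.         0.         0.         0.        ]
[[0.927, -0.376, 0.018, -0.463], [-0.195, -0.52, -0.831, 0.333], [0.321, 0.767, -0.555, 0.495], [0.0, 0.0, 0.0, 1.0]]
{'time': 0.1, 'joint_positions': array([-1.24359606,  0.33279836, -0.0647147 ,  1.46086265,  0.02162172,
        1.3498735 , -0.08852331]), 'joint_vel': array([ 7.90648831e-04, -2.82414916e-03, -9.19902401e-04, -2.69232347e-03,
        7.15304892e-04, -9.81098194e-04, -9.41854345e-06]), 'joint_torque': array([ 1.20787110e-03, -6.24543285e+01,  2.43872363e-02, -3.90719247e+01,
       -6.14981493e-02,  3.64538259e-02,  8.19685874e-05]), 'ee_pos': array([0.21408379, 0.58684747, 0.23583742]), 'eef_rot': array([ 1.74002532e-01,  9.84745008e-01, -6.18510326e-04, -7.27147453e-05]), 'ft_force': array([ 0.79662504,  0.80667989, -0.07312366]), 'torque': array([ 0.01786887, -0.03556239,  0.00075862]), 'width': 0.08701338482307713}
```

View pics/top0.png

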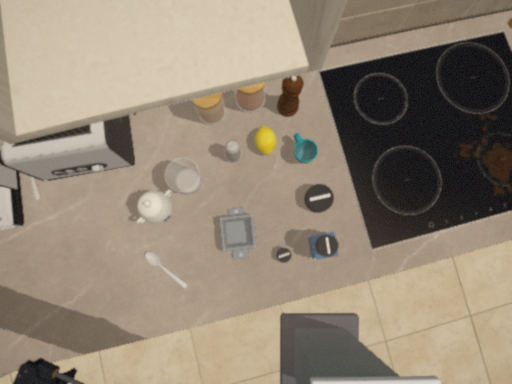

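View pics/side0.png

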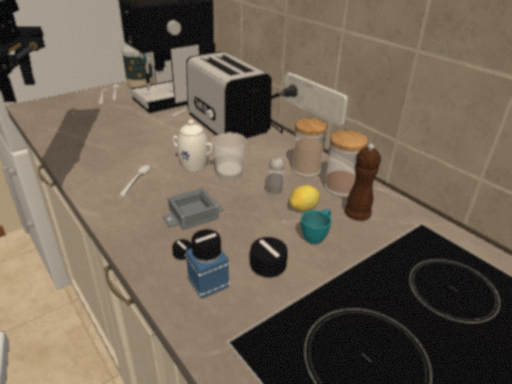

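The top view shows three black caps: large loose at (319,198), small loose at (284,255), and the middle one on the blue flask at (325,246). The flask's is the one meant. The holder is at (237,232), with its ears up and down in the image. I'll confirm this in a crop and measure.

```bash
cat > h.py <<'E'
from bench import readout,camera,calibration
import cv2,numpy as np
def K(c): return np.array([[c["fx"],0,c["cx"]],[0,c["fy"],c["cy"]],[0,0,1]])
def cast(c,uv,z):
    p=cv2.undistortPoints(np.array(uv,float).reshape(-1,1,2),K(c),np.array(c["D"])).reshape(-1,2)
    E=np.array(c["extrinsics"]);R,t=E[:3,:3],E[:3,3];o=-R.T@t
    d=np.c_[p,np.ones(len(p))]@R
    return o+d*((z-o[2])/d[:,2])[:,None]
def proj(c,P):
    E=np.array(c["extrinsics"]);return cv2.projectPoints(np.array(P,float).reshape(-1,1,3),cv2.Rodrigues(E[:3,:3])[0],E[:3,3],K(c),np.array(c["D"]))[0].reshape(-1,2)
def biggest(m):
    return max(cv2.findContours(m.astype(np.uint8),0,cv2.CHAIN_APPROX_NONE)[0],key=cv2.contourArea)
E
python3 - <<'E'
from h import *
im=cv2.imread("pics/top0.png");s=cv2.imread("pics/side0.png")
a=cv2.resize(im[195:275,210:350],None,fx=5.6,fy=5.6,interpolation=cv2.INTER_CUBIC)
cv2.imwrite("pics/crop0.png",a[:600,:800])
for p in[(237,232),(222,232),(237,214),(237,252),(210,232),(313,246),(325,254),(325,235),(284,240)]:print(p,im[p[1],p[0]],cv2.cvtColor(im,40)[p[1],p[0]])
E
```

```text
(237, 232) [142 149 150] [ 26  14 150]
(222, 232) [136 142 144] [ 23  14 144]
(237, 214) [116 120 123] [ 17  15 123]
(237, 252) [143 147 149] [ 20  10 149]
(210, 232) [129 148 165] [ 16  56 165]
(313, 246) [108  96  86] [106  52 108]
(325, 254) [67 73 78] [16 36 78]
(325, 235) [80 75 74] [115  19  80]
(284, 240) [117 135 149] [ 17  55 149]
```

View pics/crop0.png

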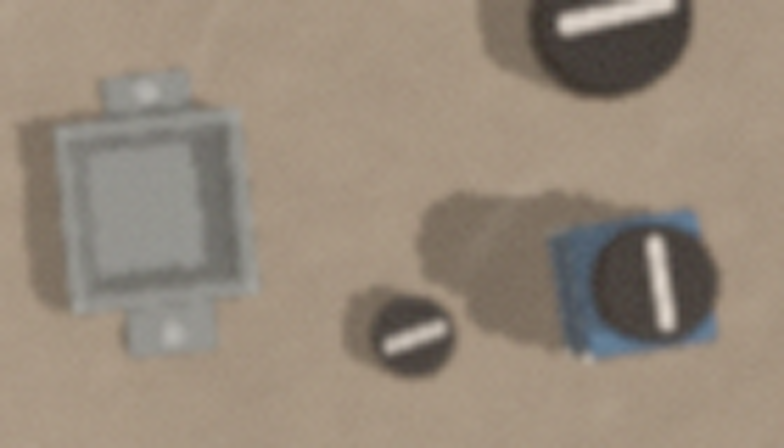

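```bash
python3 - <<'E'
from h import *
im=cv2.imread("pics/top0.png");c=calibration("top")
S=4;ims=cv2.resize(im,None,fx=S,fy=S,interpolation=cv2.INTER_CUBIC)
f=lambda p:(np.array(p,float)+.5)/S-.5
hsv=cv2.cvtColor(ims,40).astype(int)
def roi(m,x0,y0,x1,y1):
    r=np.zeros_like(m);r[y0*S:y1*S,x0*S:x1*S]=m[y0*S:y1*S,x0*S:x1*S];return r
m=roi((hsv[...,1]<32)&(hsv[...,2]>70),205,200,262,265).astype(np.uint8)
o=cv2.morphologyEx(m,cv2.MORPH_CLOSE,np.ones((9,9)));ct=biggest(o);cv2.drawContours(o,[ct],-1,1,-1)
# remove ears: opening
o=cv2.morphologyEx(o,cv2.MORPH_OPEN,np.ones((85,85)))
ct=biggest(o);q=cast(c,f(cv2.boxPoints(cv2.minAreaRect(ct))),.034)
w=cast(c,f(ct.reshape(-1,2)),.034)[:,:2]
r=cv2.minAreaRect((w*1000).astype(np.float32));print("holder",r)
# full holder incl ears at z~? 
for n,msk,z in(("captop",roi(hsv[...,2]<85,308,230,345,265),.1),("blue",roi((hsv[...,0]>95)&(hsv[...,0]<125)&(hsv[...,1]>60),300,225,345,265),.07),("bar",roi((hsv[...,2]>140)&(hsv[...,1]<60),322,235,333,257),.105)):
    msk=msk.astype(np.uint8)
    ct=biggest(msk);w=(cast(c,f(ct.reshape(-1,2)),z)[:,:2]*1000).astype(np.float32)
    print(n,cv2.minAreaRect(w),cv2.minEnclosingCircle(w),"px",f(cv2.minAreaRect(ct)[0]))
# hand-picked corners from crop
g=lambda p:np.array(p)/5.6-.4+np.array([210,195])
print("holder corners",np.round(cast(c,[g(p) for p in[(55,125),(240,108),(258,292),(73,312)]],.034)*1000,1).tolist())
print("ear bolts",np.round(cast(c,[g(p) for p in[(147,92),(174,333)]],.008)*1000,1).tolist())
print("flask top R corners",np.round(cast(c,[g(p) for p in[(696,210),(719,338)]],.07)*1000,1).tolist())
E
```

```text
holder ((503.89825439453125, 343.2254943847656), (86.339599609375, 79.1496353149414), 0.8542308807373047)
captop ((473.7429504394531, 141.14659118652344), (49.08373260498047, 45.550819396972656), 89.0185546875) ((473.65118408203125, 141.02210998535156), 25.032381057739258) px [325.75  245.125]
blue ((449.3454284667969, 153.58538818359375), (21.259620666503906, 10.415719985961914), 64.8927001953125) ((452.0779724121094, 152.304931640625), 10.802064895629883) px [318.05630493 255.80303955]
bar ((473.8731384277344, 138.1077423095703), (37.49076461791992, 7.4269795417785645), 8.560906410217285) ((473.98583984375, 137.35879516601562), 18.748291015625) px [327.5425415  245.05392456]
holder corners [[539.6, 387.5, 34.0], [548.1, 307.2, 34.0], [468.8, 298.2, 34.0], [459.3, 377.5, 34.0]]
ear bolts [[557.2, 349.3, 8.0], [450.6, 335.0, 8.0]]
flask top R corners [[504.4, 115.9, 70.0], [451.7, 107.2, 70.0]]
```

The crop confirms the middle cap on the upright flask, with its index bar along the flask's x.
- **Flask:** axis about (0.474, 0.138), yaw about 9°.
- **Pocket:** about (0.504, 0.3425), yaw about 7°, with an outer size of about 80 mm, which agrees with the 82 mm given.

I'll go over the flask with the jaws along its x.

>>> apply_moves --deltas '[{"translation":[0.0235,-0.041,0],"turn":[0,0,-0.097],"hand":0.087},{"translation":[0.0235,-0.041,0],"turn":[0,0,-0.097],"hand":0.087},{"translation":[0.0235,-0.041,0],"turn":[0,0,-0.097],"hand":0.087},{"translation":[0.0235,-0.041,0],"turn":[0,0,-0.097],"hand":0.087},{"translation":[0.0235,-0.041,0],"turn":[0,0,-0.097],"hand":0.087}]'

```text
time: 0.6
ee_pos: [0.3279, 0.3787, 0.232]
eef_rot: [0.408, 0.913, -0.002, -0.002]
ft_force: [-0.4, 1.6, 0.4]
width: 0.0869
```

>>> apply_moves --deltas '[{"translation":[0.0235,-0.041,0],"turn":[0,0,-0.097],"hand":0.087},{"translation":[0.0235,-0.041,0],"turn":[0,0,-0.097],"hand":0.087},{"translation":[0.0235,-0.041,0],"turn":[0,0,-0.097],"hand":0.087},{"translation":[0.0235,-0.041,0],"turn":[0,0,-0.097],"hand":0.087},{"translation":[0.0235,-0.041,0],"turn":[0,0,-0.097],"hand":0.087}]'

```text
time: 1.1
ee_pos: [0.4477, 0.1636, 0.2313]
eef_rot: [0.623, 0.782, -0.001, -0.004]
ft_force: [1.6, 0.9, 0.6]
width: 0.0871
```

>>> apply_moves --deltas '[{"translation":[0.026,-0.026,0],"turn":[0,0,-0.07],"hand":0.087},{"translation":[0,0,0],"turn":[0,0,0],"hand":0.087}]'

```text
time: 1.3
ee_pos: [0.4765, 0.1294, 0.2314]
eef_rot: [0.656, 0.755, -0.001, -0.003]
ft_force: [-0.2, 0.3, -0.1]
width: 0.087
```

```bash
python3 - <<'E'
from h import *
s=readout.read_state();c=calibration("wrist");im=camera("wrist")
print(s["ee_pos"],s["eef_rot"]);np.save("w1.npy",c,allow_pickle=True)
cv2.imwrite("pics/w1raw.png",im[:,:,::-1]);o=im[:,:,::-1].copy()
for z,p in((0.105,(.474,.138)),(.07,(.474,.138))):
    u=proj(c,[[*p,z]])[0];cv2.circle(o,tuple(int(v) for v in u),2,(0,0,255),-1);print(z,u)
cv2.imwrite("pics/w1.png",cv2.resize(o,(768,576)))
E
```

```text
[0.47654797 0.12941545 0.23138283] [ 0.65600325  0.75475139 -0.00137426 -0.00286241]
0.105 [252.49306935 178.61165704]
0.07 [252.77129513 169.50807455]
```

View pics/w1.png

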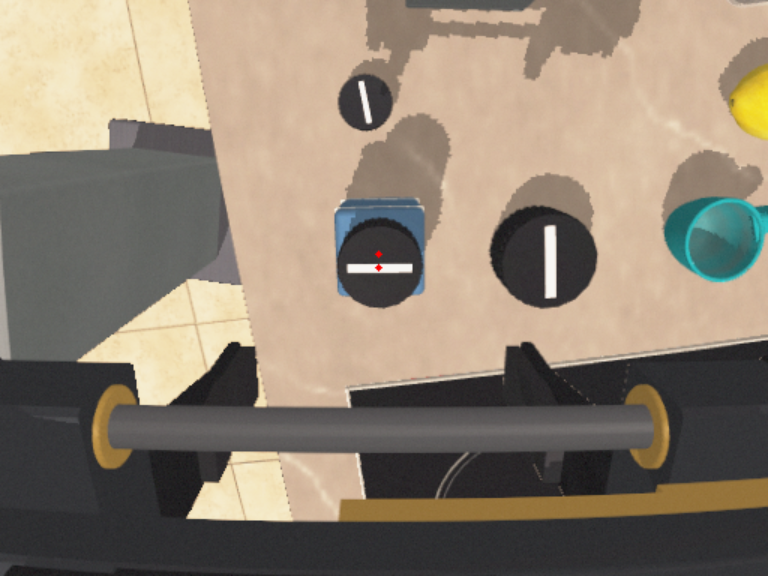

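The wrist view agrees: the projected axis (red dots) lies on the cap's bar centre, and the flask's sides are square to the jaws. I'll correct by (-2, +8.5) mm and descend.

>>> apply_moves --deltas '[{"translation":[-0.002,0.0085,0],"turn":[0,0,0.01],"hand":0.087},{"translation":[0,0,-0.04],"turn":[0,0,0],"hand":0.087},{"translation":[0,0,-0.04],"turn":[0,0,0],"hand":0.087},{"translation":[0,0,0],"turn":[0,0,0],"hand":0.087}]'

```text
time: 1.75
ee_pos: [0.4704, 0.1469, 0.1496]
eef_rot: [0.646, 0.763, -0.0, -0.004]
ft_force: [-0.2, 0.8, 0.1]
width: 0.087
```

>>> apply_moves --deltas '[{"translation":[0.0035,-0.009,0],"turn":[-0.005,-0.006,0],"hand":0.087},{"translation":[0,0,0],"turn":[0,0,0],"hand":0.087}]'

```text
time: 1.95
ee_pos: [0.4738, 0.1398, 0.1516]
eef_rot: [0.644, 0.765, -0.0, -0.0]
ft_force: [-0.3, 0.0, 0.4]
width: 0.087
```

>>> apply_moves --deltas '[{"translation":[0,-0.0015,-0.035],"turn":[0,0,-0.01],"hand":0.087},{"translation":[0,0,-0.035],"turn":[0,0,0],"hand":0.087},{"translation":[0,0,-0.02],"turn":[0,0,0],"hand":0.087},{"translation":[0,0,0],"turn":[0,0,0],"hand":0.087}]'

```text
time: 2.35
ee_pos: [0.4786, 0.1419, 0.0674]
eef_rot: [0.647, 0.762, 0.006, 0.002]
ft_force: [-1.0, -0.1, 0.6]
width: 0.087
```

>>> apply_moves --deltas '[{"translation":[-0.0045,-0.003,-0.0105],"turn":[-0.0065,0.0108,0],"hand":0.087},{"translation":[0,0,0],"turn":[0,0,0],"hand":0.087}]'

```text
time: 2.55
ee_pos: [0.4755, 0.1397, 0.0594]
eef_rot: [0.647, 0.762, 0.002, 0.001]
ft_force: [-0.3, 0.6, -0.4]
width: 0.0868
```

>>> apply_moves --deltas '[{"translation":[-0.001,-0.0015,-0.002],"turn":[-0.002,0.004,0],"hand":0.087},{"translation":[0,0,0],"turn":[0,0,0],"hand":0.03},{"translation":[0,0,0],"turn":[0,0,0],"hand":0.03},{"translation":[0,0,0],"turn":[0,0,0],"hand":0.03},{"translation":[0,0,0],"turn":[0,0,0],"hand":0.03}]' --newtons 35

```text
time: 3.05
ee_pos: [0.4766, 0.1391, 0.0607]
eef_rot: [0.647, 0.762, 0.002, 0.0]
ft_force: [-0.3, -0.3, -0.1]
width: 0.0625
```

>>> apply_moves --deltas '[{"translation":[0,0,0],"turn":[0,0,0],"hand":0.03},{"translation":[0,0,0],"turn":[0,0,0],"hand":0.03},{"translation":[0,0,0],"turn":[0,0,0],"hand":0.03}]'

```text
time: 3.35
ee_pos: [0.4759, 0.1389, 0.0606]
eef_rot: [0.647, 0.762, 0.002, 0.0]
ft_force: [-2.0, 0.4, 0.5]
width: 0.0558
```

>>> apply_moves --deltas '[{"translation":[0,0,0.02],"turn":[0,0,0],"hand":0.03},{"translation":[0,0,0.03],"turn":[0,0,0],"hand":0.03},{"translation":[0,0,0.03],"turn":[0,0,0],"hand":0.03},{"translation":[0,0,0],"turn":[0,0,0],"hand":0.03}]'

```text
time: 3.75
ee_pos: [0.4737, 0.1377, 0.1403]
eef_rot: [0.647, 0.762, -0.001, -0.001]
ft_force: [0.5, 0.5, -4.7]
width: 0.0558
```

>>> apply_moves --deltas '[{"translation":[0.005,0.035,0],"turn":[0,0,-0.01],"hand":0.03},{"translation":[0.005,0.035,0],"turn":[0,0,-0.01],"hand":0.03},{"translation":[0.005,0.035,0],"turn":[0,0,-0.01],"hand":0.03},{"translation":[0.005,0.035,0],"turn":[0,0,-0.01],"hand":0.03},{"translation":[0,0,0],"turn":[0,0,0],"hand":0.03}]'

```text
time: 4.25
ee_pos: [0.4912, 0.2807, 0.1335]
eef_rot: [0.664, 0.748, -0.004, -0.002]
ft_force: [0.1, 0.4, -4.1]
width: 0.0558
```

```bash
python3 - <<'E'
from h import *
s=readout.read_state();c=calibration("wrist");im=camera("wrist")
print(s["ee_pos"],s["eef_rot"]);np.save("w2.npy",c,allow_pickle=True)
o=im[:,:,::-1].copy();cv2.imwrite("pics/w2raw.png",o)
a=np.radians(7);R=np.array([[np.cos(a),-np.sin(a)],[np.sin(a),np.cos(a)]])
for h,col in((.041,(0,0,255)),(.03,(0,255,0))):
    P=[[*(R@np.array(q)+[.504,.3425]),.034] for q in((h,h),(h,-h),(-h,-h),(-h,h))]
    u=proj(c,P);print(h,u.round(1).tolist())
    for v in u:cv2.circle(o,(int(round(v[0])),int(round(v[1]))),1,col,-1)
cv2.imwrite("pics/w2.png",cv2.resize(o,(768,576),interpolation=cv2.INTER_CUBIC))
E
```

```text
[0.49124724 0.28071472 0.13345889] [ 0.66396252  0.74775387 -0.00376338 -0.00193881]
0.041 [[341.9, 59.2], [335.4, 173.9], [226.5, 174.0], [223.7, 59.0]]
0.03 [[325.5, 75.3], [321.6, 159.5], [240.9, 159.6], [239.8, 75.2]]
```

View pics/w2.png

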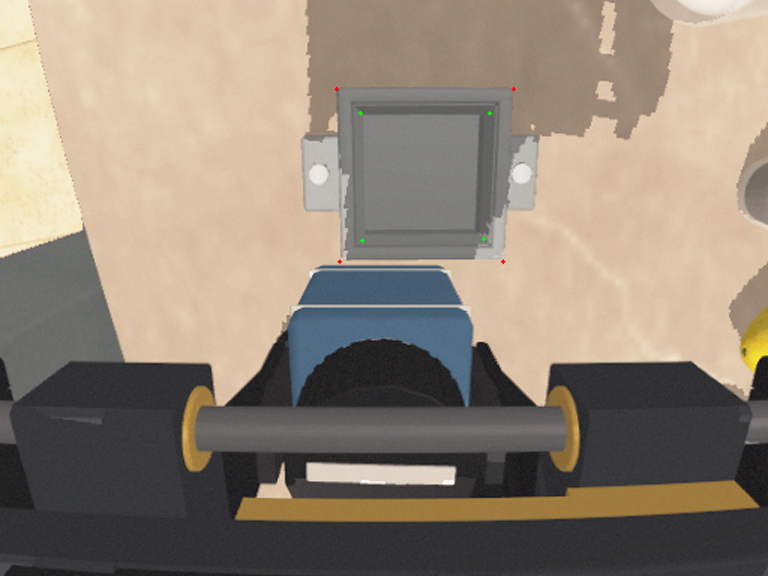

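```bash
python3 - <<'E'
from h import *
c=np.load("w2.npy",allow_pickle=True).item()
g=lambda P:[((x+.5)/1.5-.5,(y+.5)/1.5-.5) for x,y in P]
q=cast(c,g([(338,90),(513,90),(504,259),(342,258)]),.034)*1000
print(q.round(1).tolist(),q.mean(0))
for i,j in((0,1),(3,2),(2,1),(3,0)):
    d=q[j]-q[i];print(np.hypot(*d[:2]),np.degrees(np.arctan2(d[1],d[0])))
f=cast(c,g([(293,309),(472,309)]),.143)*1000
print("flask far top edge",f.round(1).tolist())
f=cast(c,g([(310,267),(450,267)]),.073)*1000
print("flask far bottom edge",f.round(1).tolist())
im=cv2.imread("pics/w2raw.png")
cv2.imwrite("pics/w2c.png",cv2.resize(im[50:260,180:360],None,fx=2.8,fy=2.8,interpolation=cv2.INTER_CUBIC))
E
```

```text
[[459.4, 377.7, 34.0], [539.7, 387.8, 34.0], [549.8, 307.9, 34.0], [469.1, 298.6, 34.0]] [504.52363506 342.99087625  34.        ]
80.99768917658162 7.106468897560369
81.23235803501598 6.561559382532838
80.50870926756905 97.20266052372354
79.73610753170026 97.03760685684031
flask far top edge [[462.7, 308.3, 143.0], [514.0, 314.6, 143.0]]
flask far bottom edge [[458.2, 302.6, 73.0], [517.1, 309.7, 73.0]]
```

View pics/w2c.png

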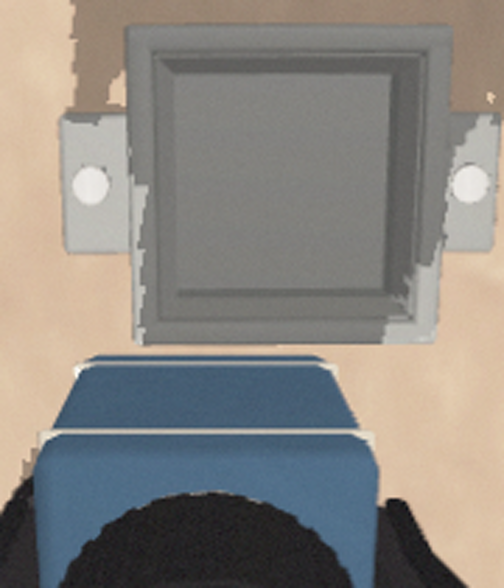

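The pocket seen from near is at (504.5, 343.0) mm with yaw 7.0°, which agrees with the top view. The flask in hand is centred on the TCP, with yaw 6.8°. I'll move over the pocket.

>>> apply_moves --deltas '[{"translation":[0.0065,0.03,0],"turn":[0.0033,-0.008,0],"hand":0.03},{"translation":[0.0065,0.03,0],"turn":[0,0,0],"hand":0.03},{"translation":[0,0,0],"turn":[0,0,0],"hand":0.03},{"translation":[0,0,0],"turn":[0,0,0],"hand":0.03}]'

```text
time: 4.7
ee_pos: [0.5037, 0.3335, 0.1269]
eef_rot: [0.666, 0.746, -0.005, 0.001]
ft_force: [-0.6, -1.4, -4.8]
width: 0.0558
```

>>> apply_moves --deltas '[{"translation":[0.001,0.0095,0],"turn":[0.009,-0.005,0.008],"hand":0.03},{"translation":[0,0,0],"turn":[0,0,0],"hand":0.03}]'

```text
time: 4.9
ee_pos: [0.5045, 0.3413, 0.1255]
eef_rot: [0.664, 0.748, -0.001, -0.0]
ft_force: [-0.5, -0.1, -3.9]
width: 0.0556
```

>>> apply_moves --deltas '[{"translation":[0,0.0015,-0.01],"turn":[0.001,-0.001,0.003],"hand":0.03},{"translation":[0,0,-0.01],"turn":[0,0,0],"hand":0.03},{"translation":[0,0,0],"turn":[0,0,0],"hand":0.03}]'

```text
time: 5.2
ee_pos: [0.5046, 0.341, 0.1036]
eef_rot: [0.663, 0.748, -0.001, -0.0]
ft_force: [-0.5, -0.0, -4.2]
width: 0.0559
```

>>> apply_moves --deltas '[{"translation":[0,0.002,0],"turn":[0.001,-0.001,0],"hand":0.03},{"translation":[0,0,-0.008],"turn":[0,0,0],"hand":0.03},{"translation":[0,0,-0.008],"turn":[0,0,0],"hand":0.03},{"translation":[0,0,0],"turn":[0,0,0],"hand":0.03}]'

```text
time: 5.6
ee_pos: [0.5046, 0.3427, 0.0859]
eef_rot: [0.663, 0.748, -0.0, -0.0]
ft_force: [0.1, 1.0, -3.6]
width: 0.0558
```

No contact so far, and the foot is about 9 mm below the rim, so it has entered the pocket.

>>> apply_moves --deltas '[{"translation":[0,0,-0.007],"turn":[0,0,0],"hand":0.03},{"translation":[0,0,-0.007],"turn":[0,0,0],"hand":0.03},{"translation":[0,0,-0.003],"turn":[0,0,0],"hand":0.03},{"translation":[0,0,0],"turn":[0,0,0],"hand":0.03}]'

```text
time: 6.0
ee_pos: [0.5048, 0.3428, 0.0686]
eef_rot: [0.663, 0.748, 0.0, -0.0]
ft_force: [-1.4, -0.6, 1.8]
width: 0.0555
```

Contact came at the predicted height (TCP 0.0686). I'll press lightly and release.

>>> apply_moves --deltas '[{"translation":[0,0,-0.002],"turn":[0,0,0],"hand":0.03},{"translation":[0,0,0],"turn":[0,0,0],"hand":0.087},{"translation":[0,0,0],"turn":[0,0,0],"hand":0.087},{"translation":[0,0,0],"turn":[0,0,0],"hand":0.087},{"translation":[0,0,0],"turn":[0,0,0],"hand":0.087}]'

```text
time: 6.5
ee_pos: [0.5065, 0.344, 0.0705]
eef_rot: [0.663, 0.748, 0.003, -0.0]
ft_force: [-0.0, 0.2, 0.2]
width: 0.0797
```

>>> apply_moves --deltas '[{"translation":[0,0,0.015],"turn":[0,0,0],"hand":0.087},{"translation":[0,0,0.012],"turn":[0,0,0],"hand":0.087},{"translation":[0,0,0],"turn":[0,0,0],"hand":0.087}]'

```text
time: 6.8
ee_pos: [0.5068, 0.3441, 0.1001]
eef_rot: [0.663, 0.748, 0.003, -0.0]
ft_force: [-0.2, 0.1, -0.2]
width: 0.0865
```

```bash
python3 - <<'E'
from h import *
a=camera("top")[:,:,::-1];b=camera("side")[:,:,::-1]
s=readout.read_state();print(s["ee_pos"],s["joint_positions"])
o=np.hstack([cv2.resize(a[190:280,200:290],(396,396),interpolation=2),cv2.resize(b[150:240,150:240],(396,396),interpolation=2)])
cv2.imwrite("pics/seat.png",o)
E
```

```text
[0.50620633 0.34375942 0.09850812] [-0.89749816  0.41617333  0.28430171  1.67278807 -0.13117445  1.06723013
 -0.45320414]
```

View pics/seat.png

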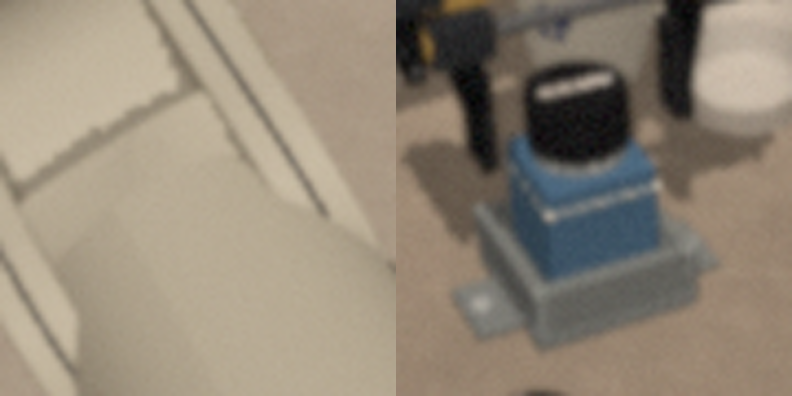

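The side view shows the flask standing square in the pocket with its cap free between the open fingers; the top view is blocked by the arm. I'll lower 3 mm and grip the cap.

>>> apply_moves --deltas '[{"translation":[-0.0015,-0.0005,-0.003],"turn":[0,0.004,0],"hand":0.087},{"translation":[0,0,0],"turn":[0,0,0],"hand":0.03},{"translation":[0,0,0],"turn":[0,0,0],"hand":0.03},{"translation":[0,0,0],"turn":[0,0,0],"hand":0.03},{"translation":[0,0,0],"turn":[0,0,0],"hand":0.03}]' --newtons 45

```text
time: 7.4
ee_pos: [0.5037, 0.3426, 0.0937]
eef_rot: [0.663, 0.748, -0.001, -0.002]
ft_force: [-0.3, -0.1, 0.1]
width: 0.0631
```

>>> apply_moves --deltas '[{"translation":[0,0,0],"turn":[0,0,0],"hand":0.03},{"translation":[0,0,0],"turn":[0,0,0],"hand":0.03},{"translation":[0,0,0],"turn":[0,0,0],"hand":0.03},{"translation":[0,0,0],"turn":[0,0,0],"hand":0.03}]'

```text
time: 7.8
ee_pos: [0.5041, 0.3427, 0.0936]
eef_rot: [0.663, 0.748, -0.0, -0.002]
ft_force: [0.8, 0.7, -1.3]
width: 0.0461
```

Gripped. I'll try counter-clockwise first and read the moment after each step.

>>> apply_moves --deltas '[{"translation":[0,0,0],"turn":[0,0,0.09],"hand":0.03},{"translation":[0,0,0],"turn":[0,0,0.09],"hand":0.03},{"translation":[0,0,0],"turn":[0,0,0.09],"hand":0.03}]'

```text
time: 8.1
ee_pos: [0.5042, 0.3425, 0.0935]
eef_rot: [0.554, 0.833, -0.001, -0.001]
ft_force: [0.8, -0.5, -0.7]
width: 0.0464
```

```bash
cat > s.py <<'E'
from h import *
s=readout.read_state();q=s["eef_rot"]
print(s["time"],"yaw",np.degrees(2*np.arctan2(q[1],q[0]))-90,"pos",s["ee_pos"].round(4),"F",s["ft_force"].round(2),"M",s["torque"].round(3),"w",s["width"],"q7",s["joint_positions"][6])
E
python3 s.py
```

```text
8.1 yaw 22.784744168118166 pos [0.5042 0.3425 0.0935] F [ 0.77 -0.54 -0.7 ] M [-0.077 -0.073 -0.002] w 0.04637690236866325 q7 -0.19157548927120166
```

>>> apply_moves --deltas '[{"translation":[0,0,0],"turn":[0,0,0.09],"hand":0.03},{"translation":[0,0,0],"turn":[0,0,0.09],"hand":0.03},{"translation":[0,0,0],"turn":[0,0,0.09],"hand":0.03}]'

```text
time: 8.4
ee_pos: [0.5039, 0.3427, 0.0936]
eef_rot: [0.433, 0.901, -0.001, -0.002]
ft_force: [2.8, -0.3, 0.9]
width: 0.0461
```

```bash
python3 s.py
```

```text
8.4 yaw 38.700932811331825 pos [0.5039 0.3427 0.0936] F [ 2.78 -0.26  0.9 ] M [ 0.075 -0.45  -0.673] w 0.046090197353800294 q7 0.06916736694270172
```

>>> apply_moves --deltas '[{"translation":[0,0,0],"turn":[0,0,0.05],"hand":0.03}]'

```text
time: 8.5
ee_pos: [0.5042, 0.3424, 0.0938]
eef_rot: [0.41, 0.912, -0.001, -0.002]
ft_force: [-2.5, -0.1, 4.5]
width: 0.046
```

```bash
python3 s.py
```

```text
8.5 yaw 41.64703540318877 pos [0.5042 0.3424 0.0938] F [-2.47 -0.09  4.49] M [ 0.198  1.013 -1.152] w 0.046010934597102725 q7 0.11825051367743335
```

The moment rose sharply (to -1.15 N·m) after about 32–35°, which fits the hard stop plus the flask's 7° of play. So I'll turn clockwise.

>>> apply_moves --deltas '[{"translation":[0,0,0],"turn":[0,0,-0.12],"hand":0.03},{"translation":[0,0,0],"turn":[0,0,-0.12],"hand":0.03},{"translation":[0,0,0],"turn":[0,0,-0.12],"hand":0.03},{"translation":[0,0,0],"turn":[0,0,-0.12],"hand":0.03},{"translation":[0,0,0],"turn":[0,0,-0.12],"hand":0.03}]'

```text
time: 9.0
ee_pos: [0.5034, 0.3437, 0.0947]
eef_rot: [0.667, 0.745, 0.001, -0.003]
ft_force: [0.0, 0.8, -1.1]
width: 0.0459
```

```bash
python3 s.py
```

```text
9.0 yaw 6.280802952590491 pos [0.5034 0.3437 0.0947] F [ 0.04  0.75 -1.07] M [-0.055 -0.049 -0.027] w 0.04585584396230167 q7 -0.45941176086628743
```

>>> apply_moves --deltas '[{"translation":[0,0,0],"turn":[0,0,-0.12],"hand":0.03},{"translation":[0,0,0],"turn":[0,0,-0.12],"hand":0.03},{"translation":[0,0,0],"turn":[0,0,-0.12],"hand":0.03}]'

```text
time: 9.3
ee_pos: [0.5034, 0.3438, 0.0948]
eef_rot: [0.795, 0.607, 0.002, -0.003]
ft_force: [0.2, -0.5, -0.1]
width: 0.046
```

```bash
python3 s.py;  python3 - <<'E'
from h import *
b=camera("side")[:,:,::-1]
cv2.imwrite("pics/t1.png",cv2.resize(b[130:240,140:250],(550,550),interpolation=2))
E
```

```text
9.3 yaw -15.232953956041328 pos [0.5034 0.3438 0.0948] F [ 0.2  -0.5  -0.13] M [-0.041 -0.142  0.01 ] w 0.04604053068924022 q7 -0.8112768416021758
```

View pics/t1.png

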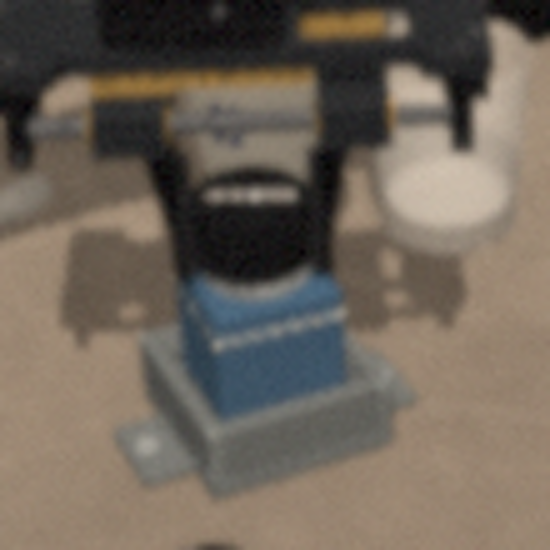

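The cap is turning with the jaws (the bar lies along the jaw axis) and the flask still sits in the pocket. I'll continue clockwise, watching the moment.

>>> apply_moves --deltas '[{"translation":[0,0,0],"turn":[0,0,-0.12],"hand":0.03},{"translation":[0,0,0],"turn":[0,0,-0.12],"hand":0.03},{"translation":[0,0,0],"turn":[0,0,-0.12],"hand":0.03},{"translation":[0,0,0],"turn":[0,0,-0.12],"hand":0.03}]'

```text
time: 9.75
ee_pos: [0.5034, 0.3437, 0.0948]
eef_rot: [0.919, 0.395, 0.003, -0.003]
ft_force: [0.3, 0.6, -1.1]
width: 0.0465
```

```bash
python3 s.py
```

```text
9.75 yaw -43.52338003254592 pos [0.5034 0.3437 0.0948] F [ 0.27  0.63 -1.09] M [-0.023 -0.028 -0.023] w 0.04646115915620133 q7 -1.273282750043532
```

It's past 50° clockwise with no stop, so this cap is left-handed. I'll finish the quarter turn.

>>> apply_moves --deltas '[{"translation":[0,0,0],"turn":[0,0,-0.12],"hand":0.03},{"translation":[0,0,0],"turn":[0,0,-0.12],"hand":0.03},{"translation":[0,0,0],"turn":[0,0,-0.12],"hand":0.03},{"translation":[0,0,0],"turn":[0,0,-0.12],"hand":0.03},{"translation":[0,0,0],"turn":[0,0,-0.12],"hand":0.03}]'

```text
time: 10.25
ee_pos: [0.5034, 0.3437, 0.0949]
eef_rot: [0.995, 0.1, 0.003, -0.002]
ft_force: [1.4, 0.5, -0.5]
width: 0.0464
```

>>> apply_moves --deltas '[{"translation":[0,0,0],"turn":[0,0,-0.05],"hand":0.03},{"translation":[0,0,0],"turn":[0,0,0],"hand":0.03}]'

```text
time: 10.45
ee_pos: [0.5034, 0.3437, 0.0949]
eef_rot: [0.997, 0.075, 0.003, -0.001]
ft_force: [1.1, -0.8, 0.0]
width: 0.0465
```

```bash
python3 s.py;  python3 - <<'E'
from h import *
b=camera("side")[:,:,::-1]
cv2.imwrite("pics/t2.png",cv2.resize(b[130:240,140:250],(550,550),interpolation=2))
E
```

```text
10.45 yaw -81.4359142520371 pos [0.5034 0.3437 0.0949] F [ 1.08 -0.76  0.02] M [-0.162  0.05   0.015] w 0.04652706932204482 q7 -1.888671264195577
```

View pics/t2.png

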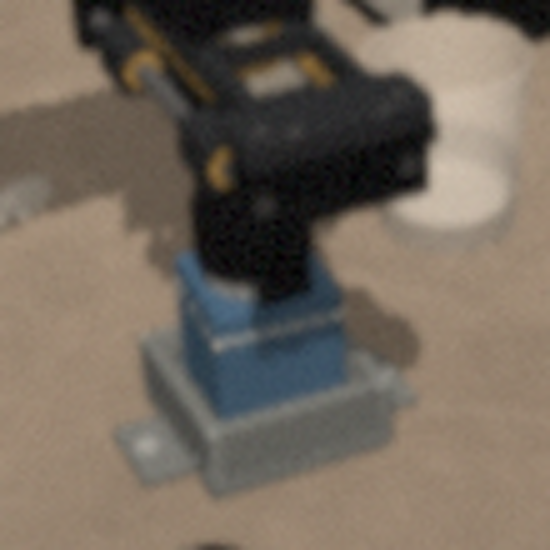

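The jaws have turned about 88°, and the flask is still seated and square. I'll lift slowly, watching the force.

>>> apply_moves --deltas '[{"translation":[0,0,0.003],"turn":[0,0,0],"hand":0.03},{"translation":[0,0,0.004],"turn":[0,0,0],"hand":0.03},{"translation":[0,0,0],"turn":[0,0,0],"hand":0.03}]'

```text
time: 10.8
ee_pos: [0.5034, 0.3435, 0.1024]
eef_rot: [0.997, 0.078, 0.003, -0.001]
ft_force: [0.6, -0.0, -1.1]
width: 0.0464
```

The force stayed at about -1 N against roughly -5 N with the flask in hand, so only the cap is rising.

>>> apply_moves --deltas '[{"translation":[0,0,0.01],"turn":[0,0,0],"hand":0.03},{"translation":[0,0,0.02],"turn":[0,0,0],"hand":0.03},{"translation":[0,0,0.03],"turn":[0,0,0],"hand":0.03},{"translation":[0,0,0.03],"turn":[0,0,0],"hand":0.03},{"translation":[0,0,0.01],"turn":[0,0,0],"hand":0.03}]'

```text
time: 11.3
ee_pos: [0.5019, 0.3426, 0.2069]
eef_rot: [0.997, 0.079, 0.002, -0.001]
ft_force: [0.9, 0.1, -0.0]
width: 0.0464
```

>>> apply_moves --deltas '[{"translation":[0,0,0],"turn":[0,0,0],"hand":0.03},{"translation":[0,0,0],"turn":[0,0,0],"hand":0.03},{"translation":[0,0,0],"turn":[0,0,0],"hand":0.03}]'

```text
time: 11.6
ee_pos: [0.5018, 0.3427, 0.2071]
eef_rot: [0.997, 0.08, 0.002, -0.001]
ft_force: [0.0, 0.7, -0.9]
width: 0.0464
```

```bash
python3 s.py;  python3 - <<'E'
from h import *
b=camera("side")[:,:,::-1]
cv2.imwrite("pics/t3.png",cv2.resize(b[80:240,130:270],(525,600),interpolation=2))
E
```

```text
11.6 yaw -80.85717493636588 pos [0.5018 0.3427 0.2071] F [ 0.02  0.74 -0.89] M [-0.091  0.137 -0.012] w 0.046369524405435875 q7 -1.9291187888015748
```

View pics/t3.png

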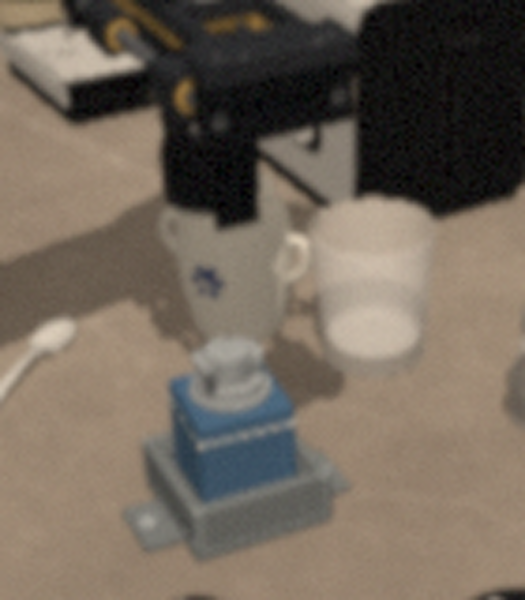

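The picture shows the bare steel neck on the seated flask, with the cap held well above. I'll raise it 8 mm more for a full 10 cm gap, let it settle and hand in.

>>> apply_moves --deltas '[{"translation":[0.001,0,0.008],"turn":[0,0,0],"hand":0.03},{"translation":[0,0,0],"turn":[0,0,0],"hand":0.03},{"translation":[0,0,0],"turn":[0,0,0],"hand":0.03}]'

```text
time: 11.95
ee_pos: [0.5021, 0.3422, 0.2134]
eef_rot: [0.997, 0.08, 0.001, 0.0]
ft_force: [0.3, -0.3, -1.1]
width: 0.0464
```

```bash
python3 s.py; python3 -c "
from bench import order
print(order.close_job())"
```

```text
11.95 yaw -80.85930983266006 pos [0.5021 0.3422 0.2134] F [ 0.35 -0.28 -1.11] M [-0.016  0.155 -0.028] w 0.04638751549473091 q7 -1.9300359345942302
the job is handed in; nothing more can be done
None
```

I stood the blue flask in the holder's pocket, took its cap off and handed the job in at about 12 s of the 54 s, with the cap still in the gripper.

- **Seating:** The flask touched the pocket floor at the height worked out beforehand (TCP 68.6 mm).
- **Unscrewing:** Counter-clockwise, the cap stopped hard after about 32–35° (moment 1.15 N·m), which is the 25° limit plus the flask's 7° of play and perhaps a little slip. Clockwise it turned freely for about 88° and lifted off with only about 1 N of load, so this cap is left-handed.
- **Last checks:** The last side view, before a final 6 mm raise, showed the bare neck and the flask still square in the pocket. At hand-in the tool was within about 0.2° of vertical, the cap's lower edge was about 98 mm above the neck top, and the grip was holding at 46.4 mm.

The 46.4 mm grip is slightly under the cap's stated 48 mm; I took this to be the ribs. The arm blocked the top camera, so seating was confirmed only by the side views and the contact height. The other objects were not re-measured, but no move came near them.

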